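Make the lino-cutting bench safe

ROBOT

A 7-joint arm with a two-finger parallel gripper is mounted at the origin on the work surface. World frame = base frame: x ahead of the robot, y to its left, z up, the work surface at z = 0. Lengths are in m, angles in degrees, forces in N, time in s.
With the tool pointing down it reaches from about 0.4 to 0.85 m from the base axis. Payload 4.4 kg.
Tool frame: the origin (TCP) lies midway between the tips of the shut fingers; the grasp point (between the pads) lies 19 mm behind it; z points along the fingers, y is the line along which they close (so a half turn about z gives the same grasp; the last joint's range is limited). The gripper opens to 94 mm and grips with 3 to 60 N. Pads are 16 mm wide; open, the fingers measure 119 mm over their backs; the gripper's body (75 mm by 177 mm) begins 78 mm behind the grasp point.
Start: joints at [-74.072, 36.005, 2.206, 86.941, -1.547, 57.084, -1.146], TCP at [0.219, 0.612, 0.177] pointing down, gripper open.
Joint ranges: [-175.42, 175.42], [-21.48, 121.26], [-71.46, 75.88], [10.55, 141.38], [-63.04, 243.04], [13.31, 113.54], [-168.57, 168.57]. Speed limits (degrees/s): [147.25, 147.25, 180, 180, 180, 180, 180].

INTERFACE

Orientations are given as [roll, pitch, yaw] about the fixed x, y, z axes, in that order (R = Rz(yaw) Ry(pitch) Rx(roll)).
In Python, from bench import bot gives the robot as it stands.
- The arm moves only by the tool apply_moves, never from a script. Its argument "rows" is a list of rows, each an object with "gripper": the opening, from 0 (shut) to 1 (fully open); "travel": the shift along the tool's x, y, z in units of 60 mm (1.0 is 60 mm), a list of three; "twist": the turn, a rotation vector about the tool's x, y, z in units of 4 degrees (1.0 is 4 degrees), a list of three. In form: [{"gripper": gripper, "travel": [dx, dy, dz], "twist": [rx, ry, rz]}, ...]. A call has 1 to 10 rows; each row shifts and turns the commanded pose from where the row before left it, along the tool's axes as they then stand; what a row does not reach is not made up. A row lasts 1/8 s, in which the tool goes at most 62.5 mm and 10.7 degrees, less where a joint would pass 70% of its speed; a pose out of reach is approached as far as the arm can. A call with a number of a shift or a turn outside -1 to 1 is refused whole. A call with a gripper value outside its range is refused whole. The fingers move at their own pace and stop on an object; the grip force is fixed at half the most. Time passes only in rows, so rows that do not move let the fingers close. It gives the time, the measured TCP pose, the force, the opening and the grip force at its end, in the units of the state.
- bot.observe(): the state, without advancing time (a new reading comes with each control period).
- bot.read_camera(name): name is "scene" or "side" or "wrist"; returns the picture (384x512x3 uint8, blue, green, red); there is no depth.
- bot.calibration(name): a dict with "intrinsics" (3x3 intrinsics, pixels), "eye" and "attitude" of the camera in the world; the wrist camera has in their place "tool_from_camera" (4x4, takes a point from camera to tool coordinates, whose origin is the TCP and whose axes are the flange's). Camera axes: x right, y down, z forward; pixel columns grow to the right and rows downward; lengths in m; the calibration is good to about 2 mm. A picture is of the moment at which its call begins: read the wrist's pose just before it. calibration takes no time and is no camera call.
- bot.job_done(): hands the job in; it is judged then, once.
Trained networks look in the newest picture that a camera, given by its name, has taken for a name from the list of things; names that differ only in an ending like _2 or _b are one class to them, and where a whole thing is asked for, a point or a joint stands for the part that bears it (a point fixed in the world has none). Each returns a list of dicts, best first, with "conf" (0 to 1); they miss things now and then, are a little off and sometimes report something else, mostly with a low value. They report only what shows in the picture. A call takes as long as a camera call. They do not tell look-alikes from the thing itself.
- bot.look_for(camera, query): "bbox" ([left, top, right, bottom] in pixels, round what is visible of it).
The state is a dict: "time_s": time; "q": joint angles; "dq": joint speeds; "tau": joint torques, N m; "ee_pos": TCP position; "tcp_rot": TCP orientation; "ft_force": force on the tool from outside, world axes, zero at the start; "torque": the same for the moment, N m; "grip_width": opening from 0.0 (shut) to 1.0 (fully open); "finger_force": force on a finger pad.
Only numpy, scipy, OpenCV 4.12 (cv2) and the standard library are available. Lean on these libraries where they do the work, as an engineer would, in place of code of your own. Each camera call takes 0.05 s, during which the arm holds its last target. There are 200 camera calls.

TASK

Make the sharp cutters safe with your fingertips alone, gently: push the blue-fronted drawer of gouges fully home, and swing the raised yellow lid of the blade case down until it lies shut, in either order. Nothing is to be picked up: do not lift the blade case, and do not shove it along the table. Leave the red-fronted drawer open just as it is, and leave all the other things where they are.

Things in the scene. Friction and masses are not known exactly. Their poses are not given: they have to be found in the camera images.
- blue_chest: Plywood desk chest with one drawer, the drawer front painted blue, gouges inside. 180 mm deep (x) x 140 mm wide (y) x 90 mm high, drawer front included; fixed to the table. Origin: centre of its underside; its front faces its own -x, z up. It, the red chest and the blade case stand in a row in any order, each turned up to about 9 degrees either way. A sharpening stone lies on its top, towards the back.
- blue_drawer (a joint): How far the blue drawer stands out (m): 0 fully home, at the end stop; it slides out along the chest's own -x, at most 0.11. Slides with about 1.2 N of friction and stays where it is left; rubber end stop. Starts 0.045 to 0.08 out.
- blue_front (a point): Point on the outer face of the blue drawer front, mid-width, 60 mm above the table; moves with the drawer, same axes as the chest. The flat front is 136 mm wide, 15 mm thick, runs from 2 to 88 mm above the table and has no handle.
- red_chest: The same chest and the same sizes with a red drawer front, white carving blocks inside; fixed to the table. Its drawer also stands open and is to stay so. An ink jar stands on its top, towards the back.
- red_front (a point): Point on the outer face of the red drawer front, mid-width, 60 mm above the table; moves with that drawer.
- case: Blade case: black tray 130 mm deep (x) x 160 mm wide (y) x 45 mm high, about 1 kg with its blades, standing loose on the table. Origin: centre of its underside, z up; the lid's hinge is along its own +x (far) rim.
- lid (a joint): Angle of the yellow lid (rad): 0 shut, lying flat on the tray; grows as the free edge rises. A stiff hinge: the lid stays at any angle and yields to about 1 N pressed on it square, near its free edge. Starts at 0.5 to 0.95.
- lid_hinge (a point): Point on the hinge line, mid-width, 45.5 mm above the table, at the lid's underside. Axes are those of the lid: x along the lid away from the free edge, y along the hinge, z out of the lid's outer face.
- lid_edge (a point): Middle of the lid's free edge, on its outer (upper) face: 130 mm from the hinge line along the lid's own -x and 8 mm along its z. The lid is a flat plate 130 x 160 x 8 mm with no handle.
- eraser: White eraser 40 x 20 x 14 mm, lying on the table in the gap between two of the row. Origin: centre of its underside. To be left alone.
- glue_stick: Glue stick, 27 mm across, 80 mm tall, upright on the table in the other gap. Origin: centre of its underside. To be left alone.
- stone: Grey sharpening stone 70 x 30 x 16 mm, lying on top of the blue chest. Origin: centre of its underside. To be left alone.
- ink_jar: Small ink jar, 48 mm across, 42 mm tall, on top of the red chest. Origin: centre of its underside. To be left alone.
- knife: Lino knife with a wooden handle, 130 mm long, 25 mm thick, lying at the left of the row. Origin: on the table under its middle. To be left alone.
- pen: Metal pencil, 130 mm long, 10 mm thick, lying at the right of the row. Origin: on the table under its middle. To be left alone.
There are look-alikes about, which are no part of the job. Leave any pink look-alike of the blue_chest alone.

How it is judged:
By the outcome, as a careful person would: the job done as asked, in the order asked, and still so for the second after the job is handed in, with the robot touching nothing.
It also fails if it takes over 48 s, if anything falls off the work surface, if the arm or the gripper's body presses on something with over 40 N, if the wrist force passes 120 N, or if a joint passes its speed limit or range.

## Working session

There is one attempt and no reset: what is moved stays moved. The work goes in short steps, Python scripts to look and compute and a tool call to move; the robot and the scene stay as the last step left them, time stands still between calls to the robot, and variables do not carry over. Pictures are saved under pics/ and viewed, at most 10 in all, crops included, and the job is handed in when it is done.

Besides the shell and the picture viewer there is one more tool, called after "Call:" in YAML: its name, and indented under it one key for each argument. apply_moves: Moves the arm, as the interface text tells. Shifts and turns lie within -1 to 1; 1 stands for 60 mm of shift or 4 degrees of turn. Its arguments: {"type":"object","properties":{"rows":{"type":"array","items":{"type":"object","properties":{"gripper":{"type":"number"},"travel":{"type":"array","items":{"type":"number","minimum":-1,"maximum":1}},"twist":{"type":"array","items":{"type":"number","minimum":-1,"maximum":1}}}}}},"required":["rows"]}

```bash
mkdir -p pics; python3 - <<'E'
from bench import bot
import cv2
for c in ["scene","side"]:
    im=bot.read_camera(c); cv2.imwrite(f"pics/{c}0.png",im)
    k=bot.calibration(c); print(c,k)
    for n in ["blue_chest","blue_front","red_front","case","lid","eraser","glue_stick"]:
        print(n,[(round(d['conf'],2),[round(v) for v in d['bbox']]) for d in bot.look_for(c,n)[:3]])
s=bot.observe();print(s['time_s'],s['ee_pos'],s['tcp_rot'],s['ft_force'])
E
```

```text
scene {'intrinsics': array([[406.38136901,   0.        , 259.31308716],
       [  0.        , 406.38136901, 192.44260236],
       [  0.        ,   0.        ,   1.        ]]), 'eye': array([0.97433396, 0.7133169 , 0.86721361]), 'attitude': array([-133.41117104,    0.59309892,  146.66775263])}
blue_chest [(0.77, [152, 123, 237, 191]), (0.61, [226, 92, 284, 138])]
blue_front [(0.71, [207, 125, 244, 164]), (0.41, [267, 93, 284, 128])]
red_front [(0.83, [298, 233, 347, 295])]
case [(0.75, [190, 172, 264, 251]), (0.52, [192, 169, 253, 237])]
lid [(0.89, [192, 171, 256, 242])]
eraser [(0.53, [310, 220, 324, 227])]
glue_stick []
side {'intrinsics': array([[385.29444207,   0.        , 252.76166949],
       [  0.        , 385.29444207, 187.88608277],
       [  0.        ,   0.        ,   1.        ]]), 'eye': array([ 0.04720663, -0.67989745,  1.03629954]), 'attitude': array([-138.63813328,   -0.46871123,  -31.40426754])}
blue_chest [(0.73, [225, 288, 314, 375]), (0.72, [283, 207, 381, 297])]
blue_front [(0.72, [227, 312, 251, 376]), (0.64, [283, 245, 332, 298])]
red_front [(0.86, [211, 129, 241, 165])]
case [(0.82, [262, 158, 317, 217])]
lid [(0.75, [270, 156, 321, 192])]
eraser [(0.45, [213, 187, 227, 194])]
glue_stick [(0.48, [260, 233, 271, 256])]
0.8 [0.21905949 0.61199877 0.17741042] [ 1.79996608e+02 -2.02127017e-03  1.60304298e+02] [-0.37600069 -0.14877714 -0.1890238 ]
```

View pics/scene0.png

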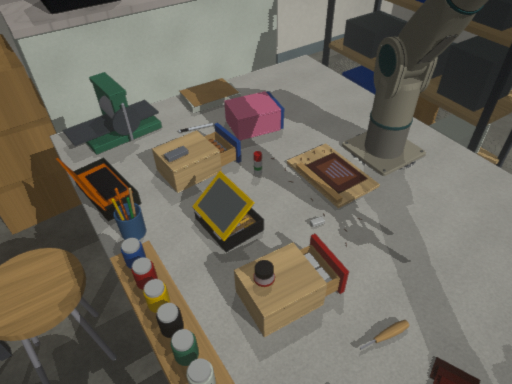

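View pics/side0.png

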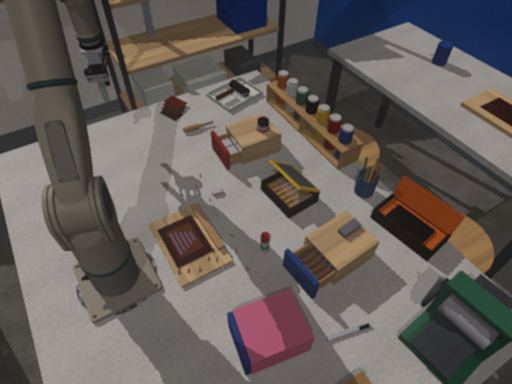

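The side and scene views agree. Candidates for the blue drawer are the plywood chest with a blue front (side 332,250; scene 195,157) and the pink chest with a blue front (side 270,330; scene 253,115), which is the look-alike. Candidates for the case are the yellow-lidded black case (side 290,185), the orange case (side 415,220) and the green case (side 460,330). I choose the plywood chest and the yellow-lidded case, and check them in a close crop.

```bash
python3 - <<'E'
import cv2,numpy as np
a=cv2.imread("pics/side0.png")[150:300,250:385]; a=cv2.resize(a,None,fx=4,fy=4,interpolation=cv2.INTER_CUBIC)
b=cv2.imread("pics/scene0.png")[115:255,145:275]; b=cv2.resize(b,None,fx=4,fy=4,interpolation=cv2.INTER_CUBIC)
cv2.imwrite("pics/ca.png",a);cv2.imwrite("pics/cb.png",b)
E
```

```text
(no output)
```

View pics/ca.png

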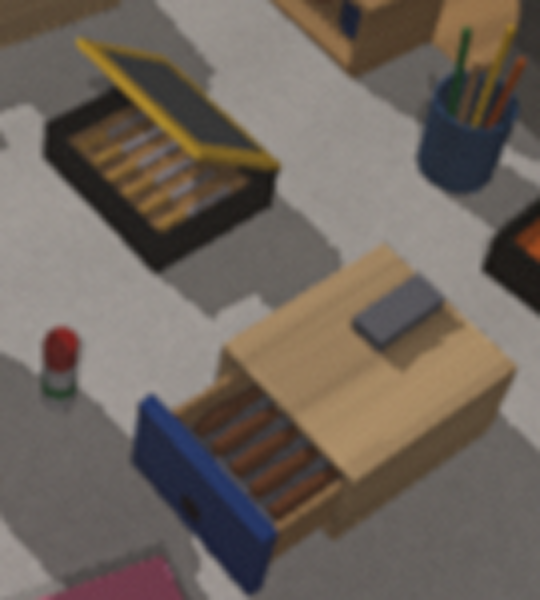

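View pics/cb.png

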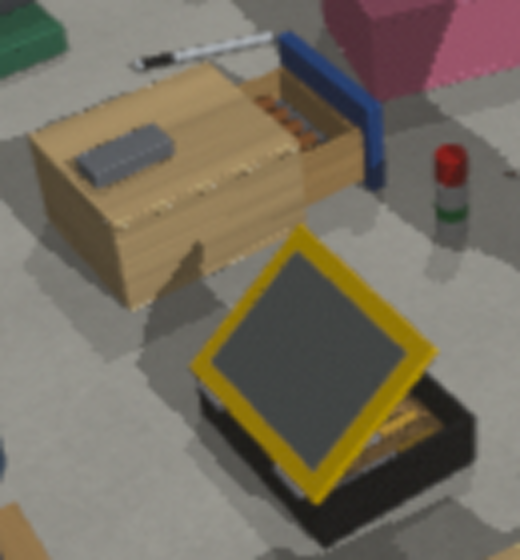

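The crops confirm the plywood chest (blue front at side crop 137–272, 396–590) and the yellow lid (side crop 80,40 to 278,163). The glue stick stands between them. I fit poses from the corners.

```bash
cat > h.py <<'E'
import numpy as np
from scipy.spatial.transform import Rotation as R
from scipy.optimize import least_squares
from bench import bot
def cam(n):
    k=bot.calibration(n); return k['intrinsics'],np.array(k['eye']),R.from_euler('xyz',k['attitude'],degrees=True).as_matrix()
def proj(c,P):
    K,e,M=c; q=(np.atleast_2d(P)-e)@M@K.T; return q[:,:2]/q[:,2:]
def W(p,L): # planar pose x,y,yaw
    return R.from_euler('z',p[2]).apply(np.atleast_2d(L))+[p[0],p[1],0]
def ground(c,uv,z):
    K,e,M=c; d=M@np.linalg.inv(K)@[*uv,1]; return e+d*(z-e[2])/d[2]
E
python3 - <<'E'
from h import *
S,C=cam('side'),cam('scene')
su=lambda a:np.array(a)/4+[250,150]; cu=lambda a:np.array(a)/4+[145,115]
def blue(p):
    d=p[3]; body=[[-.075,.07,.09],[-.075,-.07,.09],[.09,-.07,.09],[.09,.07,.09]]
    fr=[[-.09-d,.068,.088],[-.09-d,-.068,.088],[-.09-d,.068,.002],[-.09-d,-.068,.002]]
    return W(p,body),W(p,fr)
sb=su([(225,347),(350,475),(517,370),(387,245)]); sf=su([(142,403),(262,538),(135,462),(250,590)])
cb=cu([(205,65),(30,135),(122,228),(300,150)]) # back-right? order: front-right,back-right,back-left,front-left
def rb(p):
    B,F=blue(p)
    return np.r_[(proj(S,B)-sb).ravel(),(proj(S,F)-sf).ravel(),(proj(C,B[[1,2,3,0]])-cb).ravel()]
g=ground(S,sb.mean(0),.09)
r=least_squares(rb,[g[0],g[1],0,.06],loss='soft_l1');print('blue',r.x[:2],np.degrees(r.x[2]),r.x[3],np.round(r.fun,1))
print('front pt',blue(r.x)[1].mean(0), 'home front', W(r.x,[-.09,0,.06]))
def case(p):
    a=p[3]; lid=[]
    for x,y,z in [(-.13,.08,.008),(-.13,-.08,.008),(0,.08,.008),(0,-.08,.008)]:
        lid.append([.065+x*np.cos(a)+z*np.sin(a),y,.0455-x*np.sin(a)+z*np.cos(a)])
    tray=[[-.065,.08,.045],[-.065,-.08,.045],[-.065,-.08,0],[-.065,.08,0]]
    return W(p,lid),W(p,tray)
sl=su([(80,40),(200,157),(150,57),(278,163)]); st=su([(47,130),(160,245),(160,270)])
cl=cu([(437,350),(300,228),(318,502),(190,368)]); 
def rc(p):
    L,T=case(p)
    return np.r_[(proj(S,L)-sl).ravel(),(proj(S,T[:3])-st).ravel(),(proj(C,L)-cl).ravel(),(proj(C,T[[0]])-cu((474,425))).ravel()]
g=ground(S,sl.mean(0),.06)
q=least_squares(rc,[g[0],g[1],0,.7],loss='soft_l1');print('case',q.x[:2],np.degrees(q.x[2:]),np.round(q.fun,1))
print('lid edge mid',case(q.x)[0][:2].mean(0),'hinge',case(q.x)[0][2:].mean(0))
print('glue',ground(S,su((60,395)),0),ground(C,cu((452,220)),0))
print('pink front corners',[ground(S,u,.09) for u in [(229,314),(243,373)]])
print('eraser',ground(S,(220,191),0.01),'red front',ground(S,(226,145),.05))
E
```

```text
blue [ 0.60340513 -0.27663181] 4.06988304144168 0.0632741567356989 [-1.  -1.4  0.8  1.   0.1 -1.7 -1.3 -1.2 -0.6 -1.5  1.   0.1 -0.8 -1.
  0.   1.3  0.5 -2.2 -0.6 -1.2 -2.2 -1.9 -0.1 -3.4]
front pt [ 0.4505175  -0.28751015  0.045     ] home front [[ 0.51363209 -0.28301939  0.06      ]]
case [0.62241776 0.00254131] [ 5.3448975  35.79508948] [-1.9 -0.  -0.4 -0.4  2.7 -1.4  1.3 -1.  -1.2 -2.   0.4 -1.7 -0.7  0.4
  0.8 -0.9 -0.2 -1.4 -0.8 -0.  -1.4 -0.5  0.4 -3. ]
lid edge mid [ 0.58680756 -0.0007903   0.12802437] hinge [0.6917939  0.00903197 0.05198891]
glue [ 0.42992284 -0.14319903  0.        ] [ 0.42250003 -0.14995948  0.        ]
pink front corners [array([ 0.21393829, -0.30586285,  0.09      ]), array([ 0.17323653, -0.44524416,  0.09      ])]
eraser [0.41872886 0.13390903 0.01      ] red front [0.53240433 0.29341366 0.05      ]
```

Call:
apply_moves:
  rows:
    - {"gripper": 0,"travel": [0,0,-0.25],"twist": [0,0,-1]}
    - {"gripper": 0,"travel": [0,0,-0.25],"twist": [0,0,-1]}
    - {"gripper": 0,"travel": [0,0,-0.25],"twist": [0,0,-1]}
    - {"gripper": 0,"travel": [0,0,-0.25],"twist": [0,0,-1]}
    - {"gripper": 0,"travel": [0,0,-0.25],"twist": [0,0,-1]}
    - {"gripper": 0,"travel": [0,0,0],"twist": [0,0,0]}

```text
time_s: 1.55
ee_pos: [0.2194, 0.6127, 0.2535]
tcp_rot: [179.9, 0.0, -179.8]
ft_force: [0.7, 0.2, -0.2]
grip_width: 0.397
finger_force: 0.0
```

Call:
apply_moves:
  rows:
    - {"gripper": 0,"travel": [-0.3,-0.8,0],"twist": [0,0,0]}
    - {"gripper": 0,"travel": [-0.3,-0.8,0],"twist": [0,0,0]}
    - {"gripper": 0,"travel": [-0.3,-0.8,0],"twist": [0,0,0]}
    - {"gripper": 0,"travel": [-0.3,-0.8,0],"twist": [0,0,0]}
    - {"gripper": 0,"travel": [-0.3,-0.8,0],"twist": [0,0,0]}
    - {"gripper": 0,"travel": [-0.3,-0.8,0],"twist": [0,0,0]}
    - {"gripper": 0,"travel": [-0.3,-0.8,0],"twist": [0,0,0]}
    - {"gripper": 0,"travel": [-0.3,-0.8,0],"twist": [0,0,0]}
    - {"gripper": 0,"travel": [-0.3,-0.8,0],"twist": [0,0,0]}
    - {"gripper": 0,"travel": [0,0,0],"twist": [0,0,0]}

```text
time_s: 2.8
ee_pos: [0.3841, 0.1769, 0.252]
tcp_rot: [-179.9, -0.0, 179.8]
ft_force: [-0.0, 0.5, -1.2]
grip_width: 0.003
finger_force: 0.0
```

Call:
apply_moves:
  rows:
    - {"gripper": 0,"travel": [-0.5,-0.74,0],"twist": [0,0,0]}
    - {"gripper": 0,"travel": [-0.5,-0.74,0],"twist": [0,0,0]}
    - {"gripper": 0,"travel": [-0.5,-0.74,0],"twist": [0,0,0]}
    - {"gripper": 0,"travel": [-0.5,-0.74,0],"twist": [0,0,0]}
    - {"gripper": 0,"travel": [0,0,0],"twist": [0,0,0]}

```text
time_s: 3.42
ee_pos: [0.5058, 0.0009, 0.2516]
tcp_rot: [-179.9, 0.0, 179.9]
ft_force: [-0.1, 0.4, 0.0]
grip_width: 0.005
finger_force: 0.0
```

```bash
cat >> h.py <<'E'
def wrist():
    s=bot.observe(); k=bot.calibration('wrist'); T=np.array(k['tool_from_camera'])
    M=R.from_euler('xyz',s['tcp_rot'],degrees=True).as_matrix()
    return k['intrinsics'],M@T[:3,3]+s['ee_pos'],M@T[:3,:3]
E
python3 - <<'E'
from h import *
import cv2
c=wrist(); im=bot.read_camera('wrist')
hue=cv2.inRange(cv2.cvtColor(im,cv2.COLOR_BGR2HSV),(20,120,70),(35,255,255))
cv2.imwrite('pics/w1.png',im)
p=proj(c,[[.587-.007,.08,.128],[.587+.007,-.08,.128],[.692-.007,.09,.052],[.692+.007,-.07,.052]]); print(p)
print(bot.observe()['ee_pos'], bot.look_for('wrist','lid')[:1])
E
```

```text
[[316.01755555 232.52966989]
 [192.97499683 242.43567125]
 [308.74231473 271.78163731]
 [212.54945533 279.17434522]]
[0.50444088 0.00354312 0.25154635] [{'bbox': [196.1, 233.9, 318.0, 262.1], 'conf': 0.68}]
```

View pics/w1.png

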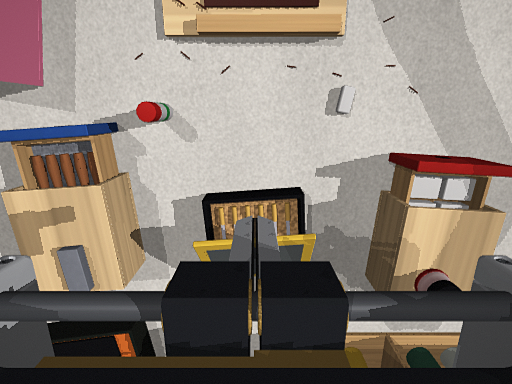

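The picture shows the lid's free edge from (194,242) to (316,235), within 3 px of the prediction, so the fit holds. Next I go over the lid and down.

Call:
apply_moves:
  rows:
    - {"gripper": 0,"travel": [-0.55,0,0],"twist": [0,0,0]}
    - {"gripper": 0,"travel": [-0.55,0,0],"twist": [0,0,0]}
    - {"gripper": 0,"travel": [-0.55,0,0.2],"twist": [0,0,0]}
    - {"gripper": 0,"travel": [0,0,0.5],"twist": [0,0,0]}
    - {"gripper": 0,"travel": [0,0,0.5],"twist": [0,0,0]}
    - {"gripper": 0,"travel": [0,0,0.4],"twist": [0,0,0]}
    - {"gripper": 0,"travel": [0,0,0],"twist": [0,0,0]}

```text
time_s: 4.4
ee_pos: [0.601, 0.0072, 0.1545]
tcp_rot: [179.9, -0.3, -179.5]
ft_force: [-0.4, -1.0, 0.4]
grip_width: 0.005
finger_force: 0.0
```

Call:
apply_moves:
  rows:
    - {"gripper": 0,"travel": [0,0,0.12],"twist": [0,0,0]}
    - {"gripper": 0,"travel": [0,0,0.12],"twist": [0,0,0]}
    - {"gripper": 0,"travel": [0,0,0.12],"twist": [0,0,0]}
    - {"gripper": 0,"travel": [0,0,0.12],"twist": [0,0,0]}
    - {"gripper": 0,"travel": [0,0,0.12],"twist": [0,0,0]}
    - {"gripper": 0,"travel": [0,0,0.12],"twist": [0,0,0]}
    - {"gripper": 0,"travel": [0,0,0],"twist": [0,0,0]}

```text
time_s: 5.28
ee_pos: [0.6027, 0.0043, 0.1124]
tcp_rot: [-180.0, -0.1, -179.7]
ft_force: [0.1, 0.0, 0.1]
grip_width: 0.005
finger_force: 0.0
```

Call:
apply_moves:
  rows:
    - {"gripper": 0,"travel": [0,0,0.11],"twist": [0,0,0]}
    - {"gripper": 0,"travel": [0,0,0.11],"twist": [0,0,0]}
    - {"gripper": 0,"travel": [0.03,0,0.11],"twist": [0,0,0]}
    - {"gripper": 0,"travel": [0.03,0,0.11],"twist": [0,0,0]}
    - {"gripper": 0,"travel": [0.03,0,0.11],"twist": [0,0,0]}

```text
time_s: 5.9
ee_pos: [0.5977, 0.0044, 0.0797]
tcp_rot: [180.0, -0.0, -179.7]
ft_force: [-0.9, -0.4, 1.6]
grip_width: 0.003
finger_force: 0.4
```

Call:
apply_moves:
  rows:
    - {"gripper": 0,"travel": [0.03,0,0.1],"twist": [0,0,0]}
    - {"gripper": 0,"travel": [0.03,0,0.1],"twist": [0,0,0]}
    - {"gripper": 0,"travel": [0.03,0,0.1],"twist": [0,0,0]}
    - {"gripper": 0,"travel": [0,0,0.05],"twist": [0,0,0]}

```text
time_s: 6.4
ee_pos: [0.592, 0.0043, 0.0587]
tcp_rot: [180.0, -0.0, -179.7]
ft_force: [-0.6, -0.3, 0.9]
grip_width: 0.004
finger_force: 0.3
```

Call:
apply_moves:
  rows:
    - {"gripper": 0,"travel": [0,0,0.05],"twist": [0,0,0]}
    - {"gripper": 0,"travel": [0,0,0.04],"twist": [0,0,0]}
    - {"gripper": 0,"travel": [0,0,0],"twist": [0,0,0]}

```text
time_s: 6.78
ee_pos: [0.5925, 0.0043, 0.0536]
tcp_rot: [-180.0, 0.0, -179.7]
ft_force: [0.2, -0.4, -0.4]
grip_width: 0.006
finger_force: 0.0
```

Call:
apply_moves:
  rows:
    - {"gripper": 0,"travel": [0,0,0.03],"twist": [0,0,0]}
    - {"gripper": 0,"travel": [0,0,0.02],"twist": [0,0,0]}

```text
time_s: 7.02
ee_pos: [0.5924, 0.0044, 0.0507]
tcp_rot: [180.0, -0.0, -179.7]
ft_force: [-0.1, -0.6, 0.8]
grip_width: 0.004
finger_force: 0.3
```

Call:
apply_moves:
  rows:
    - {"gripper": 0,"travel": [0,0,0.02],"twist": [0,0,0]}
    - {"gripper": 0,"travel": [0,0,0],"twist": [0,0,0]}

```text
time_s: 7.28
ee_pos: [0.5924, 0.0043, 0.0494]
tcp_rot: [180.0, -0.0, -179.7]
ft_force: [-0.1, -0.1, -0.1]
grip_width: 0.001
finger_force: 0.1
```

```bash
python3 - <<'E'
from h import *
import cv2
a=bot.read_camera('side')[140:230,235:345]; b=bot.read_camera('scene')[150:260,170:280]
a=cv2.resize(a,(440,360),interpolation=cv2.INTER_CUBIC);b=cv2.resize(b,(360,360),interpolation=cv2.INTER_CUBIC)
cv2.imwrite('pics/s2.png',np.hstack([a,b]));print([np.round(bot.observe()[k],4) for k in('ee_pos','ft_force')])
E
```

```text
[array([0.5926, 0.0044, 0.0496]), array([-0.6959,  0.2138,  0.9642])]
```

View pics/s2.png

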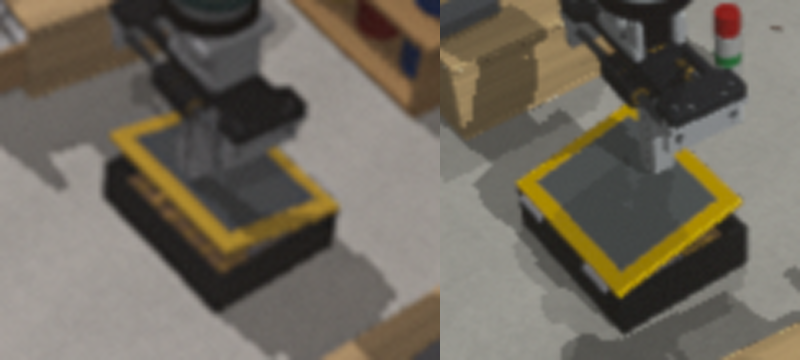

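The lid is still a little open, with a gap along the front rim at crop (190,220). The force stays near 1 N, so I keep pressing and watch the force.

Call:
apply_moves:
  rows:
    - {"gripper": 0,"travel": [0,0,0.05],"twist": [0,0,0]}
    - {"gripper": 0,"travel": [0,0,0.05],"twist": [0,0,0]}

```text
time_s: 7.62
ee_pos: [0.5923, 0.0043, 0.0433]
tcp_rot: [-180.0, -0.0, -179.7]
ft_force: [-0.1, 0.7, 1.0]
grip_width: 0.005
finger_force: 0.3
```

Call:
apply_moves:
  rows:
    - {"gripper": 0,"travel": [0,0,0.04],"twist": [0,0,0]}
    - {"gripper": 0,"travel": [0,0,0],"twist": [0,0,0]}

```text
time_s: 7.88
ee_pos: [0.5924, 0.0044, 0.0408]
tcp_rot: [180.0, -0.0, -179.7]
ft_force: [-0.5, 0.6, -0.1]
grip_width: 0.006
finger_force: 0.0
```

```bash
python3 - <<'E'
from h import *
import cv2
a=bot.read_camera('side'); cv2.imwrite('pics/s3.png',cv2.resize(a[140:230,235:345],(440,360),interpolation=cv2.INTER_CUBIC))
hsv=cv2.cvtColor(a,cv2.COLOR_BGR2HSV)[140:230,235:345]
s=bot.observe();print([np.round(s[k],4) for k in('ee_pos','tcp_rot','ft_force')])
E
```

```text
[array([0.5925, 0.0043, 0.041 ]), array([-1.799990e+02, -4.700000e-03, -1.797017e+02]), array([ 0.7538, -0.4635, -0.5642])]
```

View pics/s3.png

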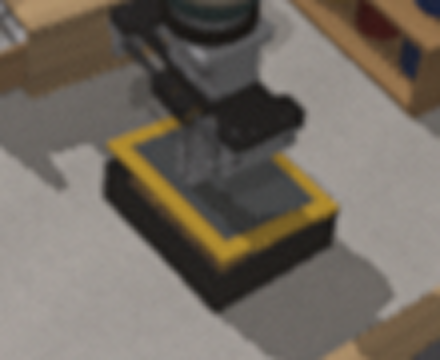

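The gap is smaller: the lid edge is now about 15 crop px above the tray's rim. I keep on until the force rises.

Call:
apply_moves:
  rows:
    - {"gripper": 0,"travel": [0,0,0.04],"twist": [0,0,0]}
    - {"gripper": 0,"travel": [0,0,0.04],"twist": [0,0,0]}

```text
time_s: 8.18
ee_pos: [0.5924, 0.0043, 0.0362]
tcp_rot: [180.0, -0.0, -179.7]
ft_force: [-0.8, -0.3, 0.4]
grip_width: 0.003
finger_force: 0.3
```

Call:
apply_moves:
  rows:
    - {"gripper": 0,"travel": [0,0,0.03],"twist": [0,0,0]}
    - {"gripper": 0,"travel": [0,0,0.02],"twist": [0,0,0]}

```text
time_s: 8.43
ee_pos: [0.5924, 0.0044, 0.0332]
tcp_rot: [180.0, -0.0, -179.7]
ft_force: [0.5, 0.3, -0.5]
grip_width: 0.003
finger_force: 0.3
```

```bash
cat >> h.py <<'E'
import cv2
def lidfit(p0=(.6224,.0025,.0933,.1)):
    """fit lid corners (yellow mask hull) in both cameras: z of free edge and angle"""
    out=[];obs=[]
    for n,(x0,y0,x1,y1) in {'side':(250,140,330,225),'scene':(180,160,275,255)}.items():
        im=bot.read_camera(n); m=np.zeros(im.shape[:2],np.uint8)
        m[y0:y1,x0:x1]=cv2.inRange(cv2.cvtColor(im,cv2.COLOR_BGR2HSV),(18,130,60),(35,255,255))[y0:y1,x0:x1]
        k,l,st,_=cv2.connectedComponentsWithStats(m); big=np.isin(l,[i for i in range(1,k) if st[i,4]>25])
        pts=np.argwhere(big)[:,::-1].astype(float); obs.append((cam(n),pts,n))
    def corners(p):
        a=p[3]; L=[]
        for x,y in [(-.13,.08),(-.13,-.08),(0,-.08),(0,.08)]:
            z=.008; L.append([.065+x*np.cos(a)+z*np.sin(a),y,.0455-x*np.sin(a)+z*np.cos(a)])
        return W(p,L)
    # extreme points of the mask in directions = corners
    res=[]
    dirs={'side':[(-1,-.05),(.0,1)],'scene':[(1,0),(0,1),(-1,0)]}
    idx={'side':[0,1],'scene':[0,3,2]}
    tgt=[(c,pts[np.argmax(pts@np.array(d))],i) for c,pts,n in obs for d,i in zip(dirs[n],idx[n])]
    f=lambda p:np.concatenate([(proj(c,corners(p)[i])[0]-t) for c,t,i in tgt])
    r=least_squares(f,p0); return r.x,np.round(r.fun,1),[t.tolist() for _,t,_ in tgt]
E
python3 - <<'E'
from h import *
x,f,t=lidfit(); print(x[:2],np.degrees(x[2:]),f,t)
s=bot.observe(); print(s['ee_pos'],s['grip_width'],s['finger_force'],proj(cam('side'),s['ee_pos']),proj(cam('scene'),s['ee_pos']),s['ft_force'])
b=bot.read_camera('side')[140:230,235:345];a=bot.read_camera('scene')[150:260,170:280]
cv2.imwrite('pics/s4.png',np.hstack([cv2.resize(b,(440,360),interpolation=cv2.INTER_CUBIC),cv2.resize(a,(360,360),interpolation=cv2.INTER_CUBIC)]))
E
```

```text
[0.62228511 0.00243603] [3.13842342 2.95261834] [-0.9 -0.3  0.7 -0.4  1.4  0.6 -0.5 -0.8 -1.1 -0.6] [[262.0, 177.0], [289.0, 207.0], [262.0, 215.0], [224.0, 240.0], [194.0, 205.0]]
[0.59241477 0.00435796 0.03318319] 0.005114219363275632 0.0045157656015604175 [[281.9622555  191.33326054]] [[237.58174123 211.79852198]] [ 0.25607682  0.25553639 -0.33889761]
```

View pics/s4.png

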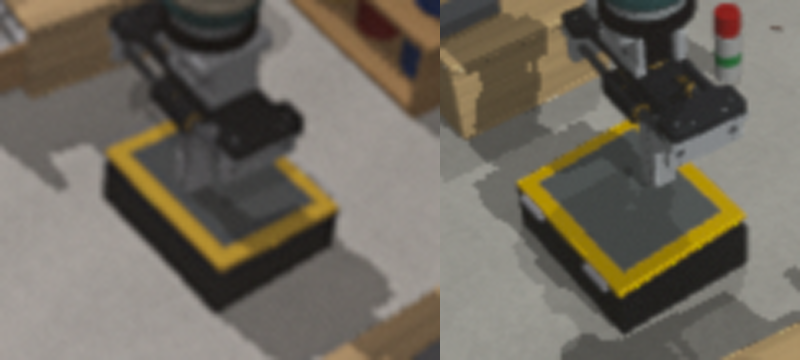

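The lid is nearly down (fit about 3°), and the visible tip sits about 20 mm above the reported TCP. I press the last few mm.

Call:
apply_moves:
  rows:
    - {"gripper": 0,"travel": [0,0,0.03],"twist": [0,0,0]}
    - {"gripper": 0,"travel": [0,0,0.02],"twist": [0,0,0]}

```text
time_s: 8.88
ee_pos: [0.5924, 0.0043, 0.0303]
tcp_rot: [-180.0, -0.0, -179.7]
ft_force: [0.4, -1.1, 0.2]
grip_width: 0.004
finger_force: 0.3
```

Call:
apply_moves:
  rows:
    - {"gripper": 0,"travel": [0,0,0.02],"twist": [0,0,0]}
    - {"gripper": 0,"travel": [0,0,0.02],"twist": [0,0,0]}

```text
time_s: 9.12
ee_pos: [0.5924, 0.0044, 0.0278]
tcp_rot: [180.0, -0.0, -179.7]
ft_force: [-0.7, 0.2, 0.6]
grip_width: 0.007
finger_force: 0.3
```

Call:
apply_moves:
  rows:
    - {"gripper": 0,"travel": [0,0,0.02],"twist": [0,0,0]}
    - {"gripper": 0,"travel": [0,0,0.02],"twist": [0,0,0]}

```text
time_s: 9.38
ee_pos: [0.5924, 0.0043, 0.0256]
tcp_rot: [180.0, -0.0, -179.7]
ft_force: [-2.3, -0.6, 9.5]
grip_width: 0.007
finger_force: 4.8
```

```bash
python3 - <<'E'
from h import *
x,f,t=lidfit(); print(x[:2],np.degrees(x[2:]),f,t)
print([bot.read_camera('side') is not None and np.round(bot.observe()['ft_force'],1) for _ in range(4)])
E
```

```text
[0.62291043 0.00310453] [ 3.24271275 -2.03284698] [-1.1 -0.2  0.3 -0.4  0.6  0.4 -0.3 -0.6 -1.  -0.4] [[262.0, 179.0], [289.0, 209.0], [263.0, 218.0], [224.0, 240.0], [194.0, 205.0]]
[array([-1.4, -0.3,  2.6]), array([-0.8,  0.9,  2.8]), array([-1.4, -0.8,  3. ]), array([-1. , -0.4,  3.4])]
```

The lid is shut: the force spiked and has settled at about 3 N. I lift off and go round to the blue drawer.

Call:
apply_moves:
  rows:
    - {"gripper": 0,"travel": [0,0,-0.3],"twist": [0,0,0]}
    - {"gripper": 0,"travel": [0,0,-0.8],"twist": [0,0,0]}
    - {"gripper": 0,"travel": [0,0,-0.9],"twist": [0,0,0]}
    - {"gripper": 0,"travel": [0,0,-0.9],"twist": [0,0,0]}
    - {"gripper": 0,"travel": [0.7,-0.7,0],"twist": [0,0,0]}
    - {"gripper": 0,"travel": [0.7,-0.7,0],"twist": [0,0,0]}
    - {"gripper": 0,"travel": [0.7,-0.7,0],"twist": [0,0,0]}
    - {"gripper": 0,"travel": [0.7,-0.7,0],"twist": [0,0,0]}
    - {"gripper": 0,"travel": [0.65,-0.7,0],"twist": [0,0,0]}
    - {"gripper": 0,"travel": [0,-0.7,0],"twist": [0,0,0]}

```text
time_s: 10.92
ee_pos: [0.3839, -0.2499, 0.2009]
tcp_rot: [180.0, 0.0, -179.8]
ft_force: [1.2, 0.7, -0.2]
grip_width: 0.006
finger_force: 0.0
```

Call:
apply_moves:
  rows:
    - {"gripper": 0,"travel": [0,-0.6,0],"twist": [0,0,0]}
    - {"gripper": 0,"travel": [0,0,0],"twist": [0,0,0]}
    - {"gripper": 0,"travel": [0,0,0],"twist": [0,0,0]}

```text
time_s: 11.3
ee_pos: [0.3871, -0.2839, 0.1999]
tcp_rot: [180.0, 0.0, -179.7]
ft_force: [0.2, 0.3, -0.2]
grip_width: 0.003
finger_force: 0.0
```

```bash
python3 - <<'E'
from h import *
x,f,t=lidfit(); print(x[:2],np.degrees(x[2:]),f,t)
c=wrist(); im=bot.read_camera('wrist'); cv2.imwrite('pics/w5.png',im); s=bot.observe()
print(s['ee_pos'],s['time_s'],s['ft_force'],proj(c,W((.6034,-.2766,.071),[[-.153,.068,.088],[-.153,-.068,.088]])),proj(c,s['ee_pos']))
a=bot.read_camera('side')[150:300,235:385]
cv2.imwrite('pics/s5.png',np.hstack([cv2.resize(a,(400,400),interpolation=cv2.INTER_CUBIC),cv2.resize(im,(400,400))]))
E
```

```text
[0.63648313 0.00400483] [12.55975767  5.50676289] [  1.6  -1.9 -11.5   6.2  -2.8  -5.7   1.5   1.8  -7.3   6.1] [[262.0, 179.0], [310.0, 197.0], [263.0, 218.0], [224.0, 240.0], [194.0, 205.0]]
[ 0.38730401 -0.28340571  0.19975805] 11.45 [ 0.22403408 -0.02800939  0.90859183] [[305.64747084 225.31619958]
 [196.41623822 231.78771276]] [[254.44793126 211.50190295]]
```

View pics/s5.png

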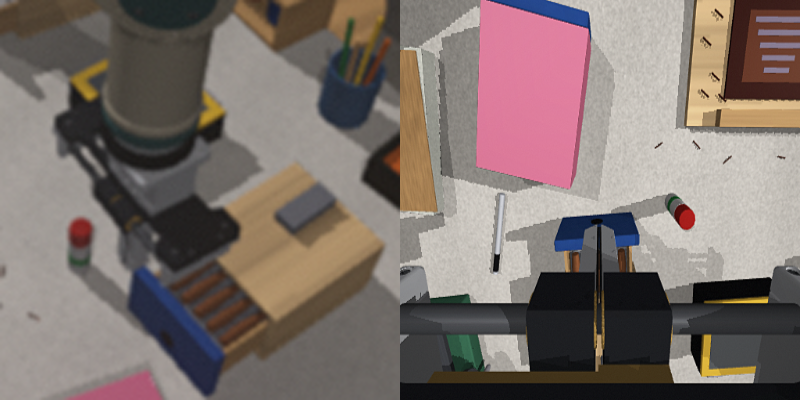

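The lid corners are unchanged in the scene view, so it stays shut. The wrist view shows the blue front's top edge from (198,230) to (305,223) against a predicted (196,232) to (306,225), with the fingertip in front of its middle. I descend and push.

Call:
apply_moves:
  rows:
    - {"gripper": 0,"travel": [0,0,0.6],"twist": [0,0,0]}
    - {"gripper": 0,"travel": [0,0,0.6],"twist": [0,0,0]}
    - {"gripper": 0,"travel": [0,0,0.6],"twist": [0,0,0]}
    - {"gripper": 0,"travel": [0,0,0.6],"twist": [0,0,0]}
    - {"gripper": 0,"travel": [0,0,0.3],"twist": [0,0,0]}
    - {"gripper": 0,"travel": [0,0,0],"twist": [0,0,0]}

```text
time_s: 12.25
ee_pos: [0.3863, -0.2835, 0.0366]
tcp_rot: [179.9, -0.1, -179.6]
ft_force: [-0.6, -0.6, 0.8]
grip_width: 0.001
finger_force: 0.0
```

Call:
apply_moves:
  rows:
    - {"gripper": 0,"travel": [-0.25,0,0],"twist": [0,0,0]}
    - {"gripper": 0,"travel": [-0.25,0,0],"twist": [0,0,0]}
    - {"gripper": 0,"travel": [-0.15,0,0],"twist": [0,0,0]}
    - {"gripper": 0,"travel": [-0.12,0,0],"twist": [0,0,0]}
    - {"gripper": 0,"travel": [-0.12,0,0],"twist": [0,0,0]}

```text
time_s: 12.88
ee_pos: [0.44, -0.2842, 0.0376]
tcp_rot: [180.0, -0.1, -179.7]
ft_force: [-1.9, 0.4, 1.1]
grip_width: 0.006
finger_force: 0.7
```

Call:
apply_moves:
  rows:
    - {"gripper": 0,"travel": [-0.13,0.01,0],"twist": [0,0,0]}
    - {"gripper": 0,"travel": [-0.13,0.01,0],"twist": [0,0,0]}
    - {"gripper": 0,"travel": [-0.13,0.01,0],"twist": [0,0,0]}
    - {"gripper": 0,"travel": [-0.13,0.01,0],"twist": [0,0,0]}
    - {"gripper": 0,"travel": [-0.12,0.01,0],"twist": [0,0,0]}
    - {"gripper": 0,"travel": [-0.08,0,0],"twist": [0,0,0]}

```text
time_s: 13.62
ee_pos: [0.4841, -0.2812, 0.0375]
tcp_rot: [-180.0, 0.0, -179.7]
ft_force: [-2.3, -1.1, 0.7]
grip_width: 0.006
finger_force: 0.7
```

Call:
apply_moves:
  rows:
    - {"gripper": 0,"travel": [-0.05,0,0],"twist": [0,0,0]}
    - {"gripper": 0,"travel": [-0.04,0,0],"twist": [0,0,0]}

```text
time_s: 13.88
ee_pos: [0.4889, -0.2808, 0.0375]
tcp_rot: [180.0, -0.0, -179.7]
ft_force: [-1.4, 2.1, 0.9]
grip_width: 0.006
finger_force: 0.6
```

Call:
apply_moves:
  rows:
    - {"gripper": 0,"travel": [-0.04,0,0],"twist": [0,0,0]}
    - {"gripper": 0,"travel": [-0.04,0,0],"twist": [0,0,0]}

```text
time_s: 14.12
ee_pos: [0.4937, -0.2808, 0.0375]
tcp_rot: [180.0, -0.0, -179.7]
ft_force: [-1.8, 0.5, 0.1]
grip_width: 0.006
finger_force: 0.6
```

Call:
apply_moves:
  rows:
    - {"gripper": 0,"travel": [-0.03,0,0],"twist": [0,0,0]}
    - {"gripper": 0,"travel": [-0.03,0,0],"twist": [0,0,0]}

```text
time_s: 14.38
ee_pos: [0.4973, -0.281, 0.0375]
tcp_rot: [180.0, -0.0, -179.7]
ft_force: [-1.8, 0.5, 0.0]
grip_width: 0.007
finger_force: 0.6
```

Call:
apply_moves:
  rows:
    - {"gripper": 0,"travel": [-0.03,0,0],"twist": [0,0,0]}
    - {"gripper": 0,"travel": [-0.02,0,0],"twist": [0,0,0]}

```text
time_s: 14.62
ee_pos: [0.5005, -0.2812, 0.0375]
tcp_rot: [180.0, -0.0, -179.7]
ft_force: [-0.8, 0.3, 0.2]
grip_width: 0.009
finger_force: 0.6
```

Call:
apply_moves:
  rows:
    - {"gripper": 0,"travel": [-0.02,0,0],"twist": [0,0,0]}
    - {"gripper": 0,"travel": [-0.02,0,0],"twist": [0,0,0]}

```text
time_s: 14.88
ee_pos: [0.5028, -0.2811, 0.0375]
tcp_rot: [180.0, -0.0, -179.7]
ft_force: [-1.9, 0.1, 0.2]
grip_width: 0.009
finger_force: 0.6
```

Call:
apply_moves:
  rows:
    - {"gripper": 0,"travel": [-0.02,0,0],"twist": [0,0,0]}
    - {"gripper": 0,"travel": [-0.02,0,0],"twist": [0,0,0]}

```text
time_s: 15.12
ee_pos: [0.5037, -0.2811, 0.0375]
tcp_rot: [180.0, -0.1, -179.7]
ft_force: [-6.3, 1.0, 3.6]
grip_width: 0.008
finger_force: 2.9
```

Call:
apply_moves:
  rows:
    - {"gripper": 0,"travel": [-0.02,0,0],"twist": [0,0,0]}
    - {"gripper": 0,"travel": [-0.01,0,0],"twist": [0,0,0]}
    - {"gripper": 0,"travel": [0,0,0],"twist": [0,0,0]}

```text
time_s: 15.5
ee_pos: [0.5036, -0.2811, 0.0375]
tcp_rot: [179.9, -0.3, -179.8]
ft_force: [-7.0, 1.4, 5.6]
grip_width: 0.006
finger_force: 3.9
```

Call:
apply_moves:
  rows:
    - {"gripper": 0,"travel": [0.1,0,0],"twist": [0,0,0]}
    - {"gripper": 0,"travel": [0.6,0,0],"twist": [0,0,0]}
    - {"gripper": 0,"travel": [0.9,0,0],"twist": [0,0,0]}
    - {"gripper": 0,"travel": [0.2,0,-0.7],"twist": [0,0,0]}
    - {"gripper": 0,"travel": [0,0,-0.9],"twist": [0,0,0]}
    - {"gripper": 0,"travel": [0,0,-0.9],"twist": [0,0,0]}
    - {"gripper": 0,"travel": [0,0.8,-0.3],"twist": [0,0,0]}
    - {"gripper": 0,"travel": [0,0.9,0],"twist": [0,0,0]}
    - {"gripper": 0,"travel": [0,0.9,0],"twist": [0,0,0]}
    - {"gripper": 0,"travel": [0,0.9,0],"twist": [0,0,0]}

```text
time_s: 16.75
ee_pos: [0.3995, -0.0701, 0.2063]
tcp_rot: [-180.0, 0.3, -179.7]
ft_force: [1.2, 0.3, 0.1]
grip_width: 0.001
finger_force: 0.0
```

Call:
apply_moves:
  rows:
    - {"gripper": 0,"travel": [0,0.9,0],"twist": [0,0,0]}
    - {"gripper": 0,"travel": [0,0.9,0],"twist": [0,0,0]}
    - {"gripper": 0,"travel": [0,0.9,0],"twist": [0,0,0]}
    - {"gripper": 0,"travel": [0,0.9,0],"twist": [0,0,0]}
    - {"gripper": 0,"travel": [0,0.5,0],"twist": [0,0,0]}
    - {"gripper": 0,"travel": [0,0,0],"twist": [0,0,0]}

```text
time_s: 17.5
ee_pos: [0.3974, 0.1773, 0.2059]
tcp_rot: [179.9, 0.1, -179.4]
ft_force: [-0.2, -0.6, 0.5]
grip_width: 0.005
finger_force: 0.0
```

```bash
python3 - <<'E'
from h import *
x,f,t=lidfit(); print(x[:2],np.degrees(x[2:]),f,t)
a=bot.read_camera('side')[110:310,195:395]; b=bot.read_camera('scene')[85:305,140:360]
cv2.imwrite('pics/s6.png',np.hstack([cv2.resize(a,(400,400),interpolation=cv2.INTER_CUBIC),cv2.resize(b,(400,400),interpolation=cv2.INTER_CUBIC)]))
s=bot.observe();print(s['time_s'],s['ft_force'],s['ee_pos'])
E
```

```text
[0.62291043 0.00310453] [ 3.24271275 -2.03284698] [-1.1 -0.2  0.3 -0.4  0.6  0.4 -0.3 -0.6 -1.  -0.4] [[262.0, 179.0], [289.0, 209.0], [263.0, 218.0], [224.0, 240.0], [194.0, 205.0]]
17.7 [-0.16874809  0.65859094  0.3537875 ] [0.39695464 0.17296418 0.20568608]
```

View pics/s6.png

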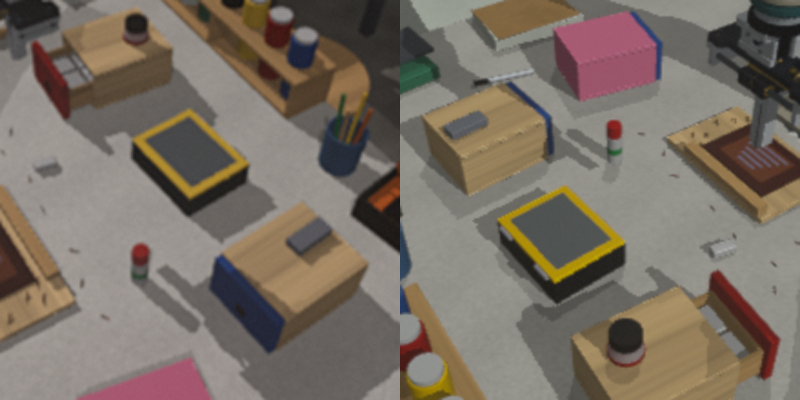

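Side crop: the blue front sits flush against its chest at (245,300) and the yellow lid lies flat at (190,155). The red drawer, glue stick, eraser, stone and jar are unmoved, and the arm is clear.

```bash
python3 -c "from bench import bot; print(bot.job_done())"
```

```text
the job is handed in; nothing more can be done
None
```

The blue drawer is fully home against its stop, and the yellow lid of the blade case lies shut. In the last pictures the red drawer and the other nearby things look undisturbed, and I handed the job in at about 18 s with the arm clear.

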